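# Feel for the deep hole of a blind cap and present it hole-up

## Task

A round steel cap lies on its side on the small V-block; its two ends look alike, but only one has the deep blind hole, the other just a shallow dimple. Pick the cap up and find the deep hole by feel: keeping hold of it, slip it hole first over the level sprung feeler pin on the green gauge, without ramming the pin, until the pin is well in (at least 15 mm). Then draw it off, turn the deep hole straight up, and finish while still holding the cap like that, steady and in the air, its middle at least 120 mm above the bench; leave the die, the screwdriver and the jar alone.

Things in the scene. Friction and masses are not known exactly. Their poses are not given: they have to be found in the camera images.
- cap: Steel cylinder, 42 mm in diameter, 44 mm long, 0.2 to 0.4 kg, lying on its side on the V-block, pointing in any level direction. Origin at its middle; x is the cylinder's axis, pointing out of the DEEP end. Deep end (x = +22 mm): blind hole 20 mm in diameter, 26 mm deep. Other end (x = -22 mm): dimple of the same diameter, only 4 mm deep.
- vblock: Fixed dark steel V-block, origin on the bench under its middle. Foot 44 mm (x) by 32 mm (y), at most 36 mm wide on top: narrower than the cap, so fingers fit down both sides. A shallow vee along its x carries the cap with the cap's axis 66 mm above the bench. The vee is 30 mm long, its edges about 50 mm above the bench.
- gauge: Fixed green gauge. Origin on the bench below the front face of its slim post (x = -14 to 0 mm, 30 mm wide, 86 mm high). Base plate 12 mm high, 60 mm wide, x = -75 to +15 mm. The feeler pin sticks out of the post along the gauge's +x axis, level, its axis 75 mm above the bench; +x faces away from the robot within 0.6 rad.
- feeler_tip (a point): Centre of the free end of the feeler pin, a steel pin 10 mm in diameter that stands 35 mm out of the post; the point's x axis points out along the pin, away from the post.
- feeler (a joint): How far the sprung feeler pin is pushed back into its post, 0 (out) to 0.010 m; it takes about 2.4 N to start it and 6.4 N to push it all the way, where it stops hard.
- die: Bystander: stepped brass die standing on the bench, 38 mm in diameter, 34 mm high, origin under its middle. Leave it alone.
- driver: Bystander: screwdriver about 160 mm long lying on the bench, to be left alone.
- jar: Bystander: small amber glass jar with black cap, 44 mm in diameter, 50 mm high, origin under its middle. Leave it alone.

How it is judged:
On the way:
1. the held cap is on the feeler pin, the pin at least 15 mm into the deep hole (x of feeler_tip in the frame of cap between -0.008 and 0.0072 m and y of feeler_tip in the frame of cap between -0.007 and 0.007 m and z of feeler_tip in the frame of cap between -0.007 and 0.007 m and contact force between the fingers and cap above 1 N), for 0.2 s.
At the end, for the whole second after the job is handed in: The fingers hold the cap in the air, touching neither gauge nor V-block, its deep hole facing up within 0.2 rad of vertical, its middle at least 118 mm above the bench, and it is at rest (angle between cap's own x axis and vertical below 0.2 rad and height (world z) of cap above 0.118 m and contact force between the fingers and cap above 1 N and contact force between cap and gauge below 0.1 N and contact force between cap and vblock below 0.1 N and linear speed of cap below 0.03 m/s and angular speed of cap below 0.3 rad/s); the arm keeps its last pose, push and grip.
It fails at once if the feeler gauge is rammed with the cap (over 25 N) (contact force between cap and gauge above 25 N).
It fails at once if the die is moved by more than 25 mm (distance of die from where it was at the start of the episode above 0.025 m).
It fails at once if the screwdriver is moved by more than 25 mm (distance of driver from where it was at the start of the episode above 0.025 m).
It fails at once if the jar is moved by more than 25 mm (distance of jar from where it was at the start of the episode above 0.025 m).
It also fails if it takes over 54 s, if anything falls off the work surface, if the arm or the gripper's body presses on something with over 40 N, if the wrist force passes 120 N, or if a joint passes its speed limit or range.

## Robot

A 7-joint arm with a two-finger parallel gripper is mounted at the origin on the work surface. World frame = base frame: x ahead of the robot, y to its left, z up, the work surface at z = 0. Lengths are in m, angles in rad, forces in N, time in s.
With the tool pointing down it reaches from about 0.4 to 0.85 m from the base axis. Payload 10.4 kg.
Tool frame: the origin (TCP) lies at the very end of the fingers, on their centre line; the grasp point (between the pads) lies 19 mm behind it; z points along the fingers, y is the line along which they close (so a half turn about z gives the same grasp; the last joint's range is limited). The gripper opens to 87 mm and grips with 3 to 60 N. Pads are 19 mm wide; open, the fingers measure 117 mm over their backs; the gripper's body (75 mm by 190 mm) begins 51 mm behind the grasp point.
Start: joints at [1.101, 0.332, -0.065, 1.46, 0.022, 1.35, -0.088], TCP at [0.27, -0.564, 0.192] pointing down, gripper open.
Joint ranges: [-2.6, 2.6], [-0.5, 2.12], [-1.47, 1.34], [0.16, 2.42], [-1.27, 4.41], [0.06, 2.06], [-2.6, 2.6]. Speed limits (rad/s): [2.22, 2.22, 2.79, 2.79, 3.14, 3.14, 3.14].

## Interface

Orientations are given as a unit quaternion [x, y, z, w].
In Python, from bench import * gives the robot as it stands.
- The arm moves only by the tool step_arm, never from a script. Its arguments are lists of equal length, an entry for each row: "delta_pos": the shift along the world's x, y, z in units of 25 mm (1.0 is 25 mm), a list of three; "turn": the turn about the world's z in units of 0.12 rad (1.0 is 0.12 rad). In form: {"delta_pos": [[tx, ty, tz], ...], "turn": [turn, ...]}. A call has 1 to 12 rows; each row shifts and turns the commanded pose from where the row before left it; what a row does not reach is not made up. A row lasts 1/10 s, in which the tool goes at most 50 mm and 8.59 degrees, less where a joint would pass 70% of its speed; a pose out of reach is approached as far as the arm can. A call with a number of a shift or a turn outside -1 to 1 is refused whole. A call with a gripper value outside its range is refused whole. "grip" is the closure, from 0 (fully open) to 1 (shut), set as the call begins (left out, the last holds). The fingers move at their own pace and stop on an object; "newtons" is the grip in N (left out, the last holds). Time passes only in rows, so rows that do not move let the fingers close. It gives the time, the measured TCP pose, the force, the opening and the grip force at its end, in the units of the state.
- read_state(): the state, without advancing time (a new reading comes with each control period).
- camera(name): name is "scene" or "top"; returns a dict with "image" (384x512x3 uint8, red, green, blue), "z_map" (384x512 float32, m along the optical axis (not along the pixel's ray), 0 where there is no reading), "mtx" (3x3 intrinsics, pixels), "view" (4x4, takes a point from world to camera coordinates). Camera axes: x right, y up, looking along -z (the intrinsics and any distortion apply to the point x, -y, -z); pixel columns grow to the right and rows downward; lengths in m; the calibration is good to about 2 mm. A picture is of the moment at which its call begins.
- close_job(): hands the job in; it is judged then, once.
The state is a dict: "time": time; "joint_positions": joint angles; "joint_vel": joint speeds; "joint_torque": joint torques, N m; "ee_pos": TCP position; "eef_rot": TCP orientation; "ft_force": force on the tool from outside, world axes, zero at the start; "torque": the same for the moment, N m; "width": finger opening in m; "grip_force": force on a finger pad.
Only numpy, scipy, OpenCV 4.12 (cv2) and the standard library are available. Lean on these libraries where they do the work, as an engineer would, in place of code of your own. Each camera call takes 0.05 s, during which the arm holds its last target. There are 200 camera calls.

## Working session

There is one attempt and no reset: what is moved stays moved. The work goes in short steps, Python scripts to look and compute and a tool call to move; the robot and the scene stay as the last step left them, time stands still between calls to the robot, and variables do not carry over. Pictures are saved under pics/ and viewed, at most 10 in all, crops included, and the job is handed in when it is done.

Besides the shell and the picture viewer there is one more tool, called after "Call:" as a command line: name --pt "numbers of a row" for each row, then --argument value for the rest. step_arm: Moves the arm, as the interface text tells. Shifts and turns lie within -1 to 1; 1 stands for 25 mm of shift or 0.12 rad of turn. Its arguments: {"type":"object","properties":{"delta_pos":{"type":"array"},"turn":{"type":"array"},"grip":{"type":"number"},"newtons":{"type":"number"}},"required":["delta_pos","turn"]}

```bash
mkdir -p pics
cat > h.py <<'E'
from bench import *
import numpy as np, cv2
def world(c,u,v,z=None):
    """pixel -> world; with z given intersect the ray with that height, else use the depth map"""
    K=c["mtx"];V=np.linalg.inv(c["view"]);d=np.array([(u-K[0,2])/K[0,0],-(v-K[1,2])/K[1,1],-1.])
    if z is None: s=c["z_map"][int(round(v)),int(round(u))]
    else: s=(z-V[2,3])/(V[:3,:3]@d)[2]
    return V[:3,3]+V[:3,:3]@d*s
def cloud(c):
    h,w=c["z_map"].shape;K=c["mtx"];V=np.linalg.inv(c["view"]);u,v=np.meshgrid(np.arange(w),np.arange(h));z=c["z_map"]
    P=np.stack([(u-K[0,2])/K[0,0]*z,-(v-K[1,2])/K[1,1]*z,-z],-1)@V[:3,:3].T+V[:3,3]
    P[z<=0]=np.nan
    return P
E
python3 - <<'E'
from h import *
s=read_state();print({k:np.round(v,3) for k,v in s.items()})
a=camera("top");b=camera("scene")
np.savez("c.npz",**{"t_"+k:v for k,v in a.items()},**{"s_"+k:v for k,v in b.items()})
for n,c in (("top",a),("scene",b)):
    print(n,np.linalg.inv(c["view"])[:3,3].round(3),c["mtx"][0,0])
    cv2.imwrite(f"pics/{n}0.png",c["image"][:,:,::-1])
E
```

```text
{'time': np.float64(0.0), 'joint_positions': array([ 1.101,  0.333, -0.065,  1.461,  0.022,  1.35 , -0.088]), 'joint_vel': array([-0.001, -0.   , -0.001,  0.   , -0.001, -0.001,  0.001]), 'joint_torque': array([-1.0000e-03, -6.2327e+01,  2.4000e-02, -3.8990e+01, -6.1000e-02,
        4.0000e-02,  0.0000e+00]), 'ee_pos': array([ 0.27 , -0.563,  0.191]), 'eef_rot': array([ 0.975,  0.222, -0.   , -0.001]), 'ft_force': array([ 0.052,  0.37 , -0.068]), 'torque': array([ 0.028,  0.01 , -0.01 ]), 'grip_force': np.float64(0.0), 'width': np.float64(0.087)}
top [0.33  0.016 1.321] 413.34413694641216
scene [1.318 0.009 0.59 ] 350.01771927699707
```

View pics/top0.png

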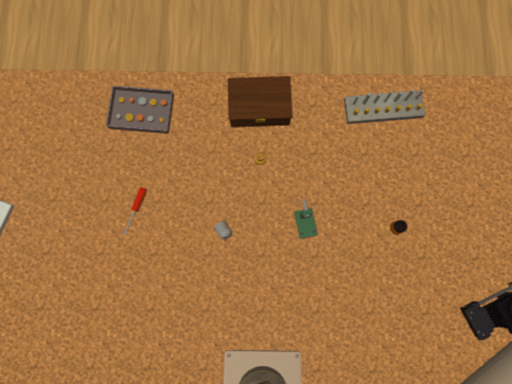

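View pics/scene0.png

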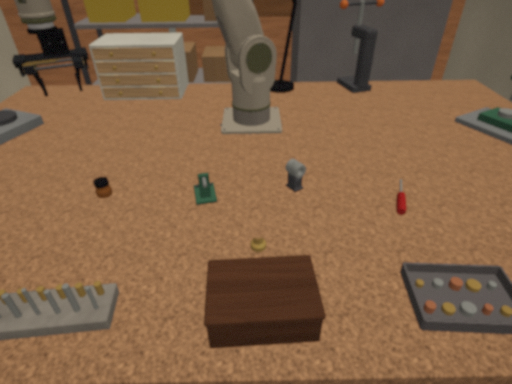

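Top picture: cap at about (223,230), gauge base at (306,222) with its pin pointing up at (305,203), die (260,158), screwdriver (135,210), jar (400,227). Next an enlarged crop plus the point clouds.

Run:
```python
from h import *
f=np.load("c.npz");t={k:f["t_"+k] for k in("image","z_map","mtx","view")};s={k:f["s_"+k] for k in("image","z_map","mtx","view")}
a=cv2.resize(t["image"][205:250,200:250],None,fx=8,fy=8,interpolation=cv2.INTER_CUBIC)
b=cv2.resize(t["image"][195:240,285:325],None,fx=8,fy=8,interpolation=cv2.INTER_CUBIC)
cv2.imwrite("pics/crop1.png",np.hstack([a,b])[:,:,::-1])
for n,c in(("top",t),("scene",s)):
    P=cloud(c).reshape(-1,3);I=c["image"].reshape(-1,3).astype(int)
    for nm,(x,y) in (("cap",world(t,223,230,.08)[:2]),("gauge",world(t,306,210,.05)[:2])):
        m=(np.hypot(P[:,0]-x,P[:,1]-y)<.09)&(P[:,2]>.006)
        print(n,nm,(x,y),m.sum())
        for lo,hi in((.006,.025),(.025,.05),(.05,.07),(.07,.08),(.08,.095)):
            q=P[m&(P[:,2]>lo)&(P[:,2]<=hi)]
            if len(q)>2:
                ce,sz,an=cv2.minAreaRect(q[:,:2].astype(np.float32)*1000);print(lo,len(q),np.round(ce,1),np.round(sz,1),round(an,1),q[:,2].max().round(4))
        if nm=="cap": np.save(n+"_cap.npy",P[m])
```

```text
top cap (np.float64(0.4689164155479274), np.float64(0.12314190351840584)) 245
0.006 29 [465.5 116.8] [136.4 135.8] 37.0 0.0107
0.05 18 [468.7 121.6] [34.6 42. ] 36.2 0.0698
0.07 56 [472.4 124.6] [44.2 40.4] 38.2 0.08
0.08 141 [472.5 124.4] [43.3 34.6] 38.0 0.0912
top gauge (np.float64(0.5379990536539478), np.float64(-0.13079123852270474)) 554
0.006 444 [ 530.7 -132.8] [153.8  99.5] 26.9 0.0239
0.025 11 [ 518.9 -130.2] [29.6  6.7] 88.3 0.0498
0.05 6 [ 520.9 -117. ] [13.4  4.7] 38.5 0.0695
0.07 35 [ 539.2 -129.1] [24.3 49.1] 85.2 0.08
0.08 58 [ 537.8 -122.5] [48.7 28.7] 28.5 0.0906
scene cap (np.float64(0.4689164155479274), np.float64(0.12314190351840584)) 473
0.006 96 [484.5 121.7] [50.2 25.4] 80.4 0.0249
0.025 103 [485.8 122.8] [43. 24.] 82.8 0.0496
0.05 112 [487.5 123.2] [57.1 33.4] 83.0 0.0699
0.07 68 [476.6 124. ] [46.  39.8] 34.9 0.0798
0.08 94 [476.  124.3] [46.7 27.2] 41.2 0.087
scene gauge (np.float64(0.5379990536539478), np.float64(-0.13079123852270474)) 524
0.006 291 [ 508.  -134.1] [89.  59.6] 11.6 0.0249
0.025 78 [ 533.3 -128.7] [ 6.2 29.4] 11.2 0.0495
0.05 45 [ 534.  -128.4] [ 6.5 30. ] 12.5 0.07
0.07 61 [ 549.3 -128.9] [25.9 41.4] 86.8 0.0798
0.08 49 [ 530.4 -129.7] [26.9 24.8] 53.9 0.0866
```

View pics/crop1.png

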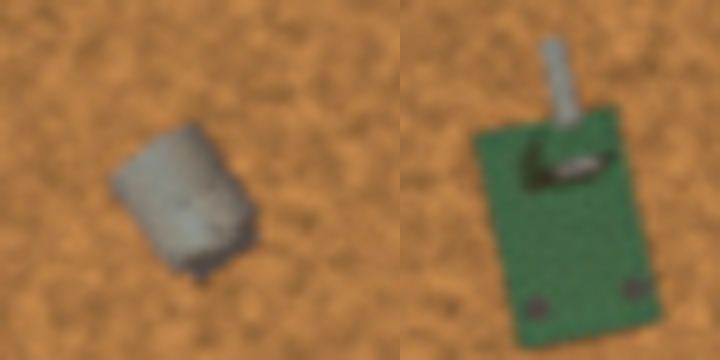

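Crop: the cap's ends run along (115,180)-(190,125) and (185,270)-(250,215), axis ≈ 38-40° in world; pin from (570,120) to tip (553,40); base plate corners (475,133), (615,105), (660,320), (520,345), yaw ≈ 12°.

Run:
```python
from h import *
f=np.load("c.npz");t={k:f["t_"+k] for k in("image","z_map","mtx","view")};s={k:f["s_"+k] for k in("image","z_map","mtx","view")}
px=lambda X,Y:(285+(X-400)/8-.44,195+Y/8-.44)
C=np.array([world(t,*px(*p),.012)[:2] for p in((475,133),(615,105),(660,320),(520,345))])
print("corners",C.round(4),np.linalg.norm(C-np.roll(C,-1,0),axis=1).round(4))
g=.207;ex=np.array([np.cos(g),np.sin(g)])
print("origin from plate",C.mean(0)+.030*ex, "tip",C.mean(0)+.065*ex)
print("tip px",world(t,*px(553,40),.078), "root",world(t,*px(570,120),.078))
P=cloud(s).reshape(-1,3);q=P[(np.hypot(P[:,0]-.55,P[:,1]+.129)<.06)&(P[:,2]>.066)&(P[:,2]<.081)&(P[:,0]>.54)]
d=q[:,:2]-[.537,-.129];print("pin scene",np.c_[d@ex,d@[-ex[1],ex[0]],q[:,2]].round(4)[np.argsort(d@ex)][::4])
# cap: fit cylinder axis using both clouds
from scipy.optimize import least_squares
for n in("top","scene"):
    q=np.load(n+"_cap.npy");q=q[(q[:,2]>.068)]
    def r(p):
        n_=np.array([-np.sin(p[2]),np.cos(p[2])]);return np.hypot((q[:,:2]-p[:2])@n_,q[:,2]-.066-p[3])-.021
    o=least_squares(r,[.473,.1245,.66,0],loss="soft_l1",f_scale=.002).x
    u=(q[:,:2]-o[:2])@[np.cos(o[2]),np.sin(o[2])];lo,hi=np.percentile(u,[2,98])
    print(n,o.round(4),"mid",(o[:2]+(lo+hi)/2*np.array([np.cos(o[2]),np.sin(o[2])])).round(4),(hi-lo).round(4))
q=np.load("scene_cap.npy");a=np.array([np.cos(.66),np.sin(.66)]);d=q-[.4735,.1245,.066];u=d[:,:2]@a;w=d[:,:2]@[-a[1],a[0]]
m=(np.hypot(w,d[:,2])<.0195)&(u>0);print("end pts",np.c_[u,w,d[:,2]][m].round(3)[np.argsort(-d[m,2])])
```

```text
corners [[ 0.5399 -0.0964]
 [ 0.552  -0.1527]
 [ 0.4658 -0.1695]
 [ 0.4552 -0.1139]] [0.0576 0.0878 0.0566 0.0864]
origin from plate [ 0.53259479 -0.12696538] tip [ 0.5668476  -0.11977201]
tip px [ 0.5656852  -0.12079215  0.078     ] root [ 0.53476157 -0.12699485  0.078     ]
pin scene [[ 0.0035 -0.0015  0.0784]
 [ 0.0068  0.0033  0.0766]
 [ 0.0119 -0.0024  0.0776]
 [ 0.0165 -0.0003  0.0771]
 [ 0.0215 -0.0007  0.0773]
 [ 0.0277  0.0039  0.0776]
 [ 0.0298 -0.0019  0.0736]
 [ 0.0315  0.0009  0.0774]
 [ 0.0323 -0.0017  0.0784]]
top [ 0.6384  0.2505  0.6498 -0.0013] mid [0.4721 0.1242] 0.0426
scene [ 1.0884  0.5457  0.6013 -0.0023] mid [0.4754 0.1251] 0.0444
end pts [[ 0.022  0.004  0.019]
 [ 0.016 -0.001  0.018]
 [ 0.02   0.003  0.018]
 [ 0.005 -0.006  0.018]
 [ 0.006  0.005  0.018]
 [ 0.018 -0.006  0.018]
 [ 0.021 -0.002  0.017]
 [ 0.008 -0.009  0.017]
 [ 0.022 -0.007  0.016]
 [ 0.008  0.011  0.016]
 [ 0.023  0.004  0.016]
 [ 0.001 -0.006  0.016]
 [ 0.021  0.002  0.016]
 [ 0.021  0.01   0.016]
 [ 0.024 -0.001  0.016]
 [ 0.008 -0.012  0.015]
 [ 0.022 -0.002  0.015]
 [ 0.023  0.008  0.01
[... 1487 characters left out ...]
08]
 [ 0.022  0.007 -0.009]
 [ 0.024  0.009 -0.009]
 [ 0.022 -0.016 -0.009]
 [ 0.023  0.002 -0.009]
 [ 0.006  0.007 -0.009]
 [ 0.017 -0.004 -0.01 ]
 [ 0.013  0.008 -0.01 ]
 [ 0.021 -0.007 -0.01 ]
 [ 0.023 -0.013 -0.01 ]
 [ 0.013 -0.    -0.01 ]
 [ 0.021 -0.004 -0.011]
 [ 0.014  0.004 -0.011]
 [ 0.015  0.006 -0.012]
 [ 0.019  0.003 -0.012]
 [ 0.022 -0.001 -0.012]
 [ 0.017  0.001 -0.012]
 [ 0.007  0.006 -0.012]
 [ 0.021 -0.008 -0.013]
 [ 0.021  0.009 -0.013]
 [ 0.023 -0.013 -0.013]
 [ 0.022  0.011 -0.014]
 [ 0.022  0.003 -0.014]
 [ 0.022 -0.004 -0.014]
 [ 0.023  0.007 -0.015]
 [ 0.022 -0.008 -0.016]
 [ 0.024 -0.006 -0.016]
 [ 0.022  0.004 -0.018]
 [ 0.02   0.002 -0.018]
 [ 0.023 -0.001 -0.018]]
```

Point clouds: cap middle ≈ (0.473, 0.1245), axis yaw ≈ 0.66, and its far end shows wall readings ~16 mm deep, so that is probably the deep end (to be checked by feel). Gauge yaw ≈ 0.207, tip ≈ (0.567, -0.120). All consistent with the given sizes; moving over the cap.

Call:
step_arm --pt "0.29 1 0" --pt "0.29 1 0" --pt "0.29 1 0" --pt "0.29 1 0" --pt "0.29 1 0" --pt "0.29 1 0" --pt "0.29 1 0" --pt "0.29 1 0" --pt "0.29 1 0" --pt "0.29 1 0" --pt "0.29 1 0" --pt "0.29 1 0" --turn '[0.15,0.15,0.15,0.15,0.15,0.15,0.15,0.15,0.15,0.15,0.15,0.11]' --grip 0

```text
time: 1.3
ee_pos: [0.3575, -0.2617, 0.1917]
eef_rot: [0.946, 0.324, 0.0, 0.0]
ft_force: [0.3, 0.6, -0.3]
width: 0.0871
grip_force: 0.0
```

Call:
step_arm --pt "0.29 1 0" --pt "0.29 1 0" --pt "0.29 1 0" --pt "0.29 1 0" --pt "0.29 1 0" --pt "0.29 1 0" --pt "0.29 1 0" --pt "0.29 1 0" --pt "0.29 1 0" --pt "0.29 1 0" --pt "0.29 1 0" --pt "0.29 1 0" --turn '[0,0,0,0,0,0,0,0,0,0,0,0]'

```text
time: 2.5
ee_pos: [0.4439, 0.0383, 0.1917]
eef_rot: [0.946, 0.323, 0.0, 0.0]
ft_force: [0.6, -0.7, -0.7]
width: 0.087
grip_force: 0.0
```

Call:
step_arm --pt "0.29 1 0" --pt "0.29 1 0" --pt "0.29 1 0" --pt "0 0.3 -0.5" --pt "0 0 -1" --pt "0 0 0" --turn '[0,0,0,0,0,0]'

```text
time: 3.1
ee_pos: [0.4633, 0.1184, 0.1511]
eef_rot: [0.946, 0.323, -0.003, -0.0]
ft_force: [-0.9, -0.6, -0.0]
width: 0.0869
grip_force: 0.0
```

Call:
step_arm --pt "0.14 0.05 -1" --pt "0 0 -1" --pt "0 0 -1" --pt "0 0 -0.8" --pt "0 0 -0.36" --pt "0 0 0" --pt "0 0 0" --turn '[0,0,0,0,0,0,0]'

```text
time: 3.8
ee_pos: [0.4699, 0.1201, 0.0512]
eef_rot: [0.946, 0.323, 0.001, 0.0]
ft_force: [0.4, -0.2, -0.5]
width: 0.0868
grip_force: 0.0
```

Call:
step_arm --pt "0 0 0" --pt "0 0 0" --pt "0 0 0" --pt "0 0 0" --pt "0 0 0" --pt "0 0 0" --pt "0 0 0" --pt "0 0 0" --turn '[0,0,0,0,0,0,0,0]' --grip 1 --newtons 25

```text
time: 4.6
ee_pos: [0.4692, 0.1204, 0.0502]
eef_rot: [0.946, 0.323, -0.0, -0.0]
ft_force: [-4.0, 4.6, 6.6]
width: 0.0311
grip_force: 4.9
```

Call:
step_arm --pt "0 0 0" --pt "0 0 0" --turn '[0,0]'

```text
time: 4.8
ee_pos: [0.4693, 0.1214, 0.0511]
eef_rot: [0.946, 0.324, 0.0, -0.0]
ft_force: [-5.7, 1.8, 12.9]
width: 0.0254
grip_force: 20.8
```

Run:
```python
from h import *
c=camera("scene");cv2.imwrite("pics/g1.png",cv2.resize(c["image"][100:210,240:350],None,fx=5,fy=5,interpolation=cv2.INTER_CUBIC)[:,:,::-1])
s=read_state();print(s["width"],s["grip_force"],s["ft_force"],s["joint_positions"])
```

```text
0.025100833902589156 20.821032816675142 [-5.86009057  2.17807277 13.73997616] [ 0.38033598  0.24902629 -0.79588675  1.95137876  0.20700942  1.02318512
 -1.42062835]
```

View pics/g1.png

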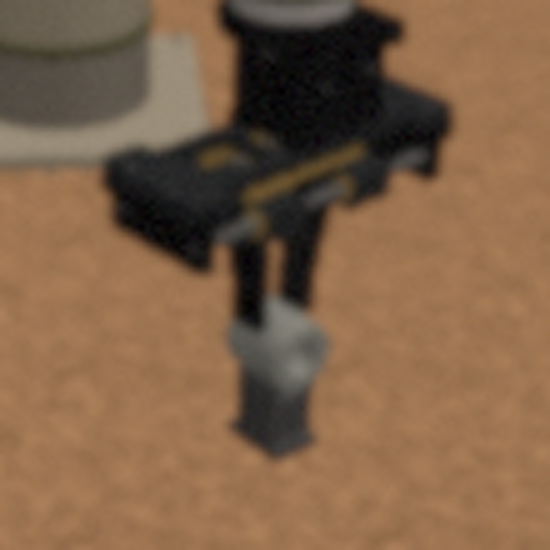

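Picture: gripper bar runs (160,220)-(430,130), fingers at x≈250 and 300, cap at (230-328, 300-395) with a hole at (305,355); the fingers are only 25 mm apart, narrower than the cap. Check with depth where the tips and the cap really are.

Run:
```python
from h import *
f=np.load("c.npz")
c=camera("scene");s0={k:f["s_"+k] for k in("image","z_map","mtx","view")}
t=camera("top")
P=cloud(c);a=np.array([np.cos(.66),np.sin(.66)]);n=np.array([-a[1],a[0]])
d=P-np.array([.473,.1245,0]);U=d[...,:2]@a;W=d[...,:2]@n
I=c["image"].astype(int).sum(-1)
for v in range(148,182,2):
    print(v,[f"{U[v,u]*1000:.0f},{W[v,u]*1000:.0f},{P[v,u,2]*1000:.0f}{'#' if I[v,u]<150 else ''}" for u in range(284,308,2)])
img=np.hstack([cv2.resize(x["image"][y0:y0+60,x0:x0+60],None,fx=6,fy=6,interpolation=cv2.INTER_CUBIC) for x,y0,x0 in((s0,140,265),(c,140,265))])
cv2.imwrite("pics/g2.png",img[:,:,::-1])
```

```text
148 ['27,-71,166', '28,-65,164', '9,-40,148#', '23,-46,155#', '30,-46,158#', '32,-40,157', '-13,13,120', '-5,12,124#', '3,12,127#', '5,17,126#', '-151,193,-0', '-149,201,-2']
150 ['-189,133,-3', '-9,-30,130', '-0,-30,134#', '7,-30,137#', '6,-22,134#', '-164,157,-1', '-11,11,115', '-3,10,119#', '3,12,121#', '4,19,119#', '-141,183,-1', '-138,190,-2']
152 ['-175,120,-0', '-10,-28,123', '-2,-29,127#', '7,-29,131#', '6,-21,127#', '-154,148,-2', '-12,13,108', '-4,12,112#', '5,11,116#', '5,18,113#', '-134,176,-3', '-131,182,-4']
154 ['-165,112,-1', '-13,-25,115', '-5,-25,118#', '5,-27,123#', '6,-21,121#', '-143,137,-1', '-10,11,103', '-2,11,106#', '4,12,108#', '5,20,106', '-121,163,-1', '-117,169,-1']
156 ['-152,100,1', '-13,-24,108', '-5,-25,112#', '4,-26,116#', '7,-21,116#', '-135,130,-2', '-8,10,98#', '-1,10,101#', '4,13,102#', '8,17,102', '-112,155,-1', '-108,159,-1']
158 ['-147,95,-2', '-15,-22,100', '-5,-24,105#', '2,-24,108#', '6,-20,109#', '-125,120,-2', '-8,10,91#', '-3,13,92#', '6,12,97#', '6,19,94', '-104,146,-2', '-99,150,-1']
160 ['-135,84,-0', '-13,-24,95', '-5,-24,99#', '3,-2
[... 972 characters left out ...]
', '24,-19,72', '10,3,56', '15,6,58', '22,7,61', '23,14,58', '-35,87,0']
174 ['-73,28,-2', '-66,30,1', '-10,-16,47', '-1,-17,52', '12,-22,60', '20,-23,65', '22,-17,63', '19,-6,58', '21,0,56', '24,5,56', '-35,78,-4', '-29,80,-1']
176 ['-65,21,-3', '-61,25,-2', '-9,-17,41', '-2,-16,44#', '6,-16,49', '20,-22,58', '22,-16,57', '24,-10,55', '25,-3,52', '15,16,40', '-25,67,-1', '-20,71,-1']
178 ['-57,13,-2', '-52,17,-2', '-8,-17,35', '-3,-15,37#', '10,-19,45#', '15,-16,46', '25,-18,52', '23,-9,48', '13,10,35', '-22,56,-3', '-17,60,-2', '-10,61,1']
180 ['-47,4,-1', '-44,9,-1', '-10,-15,26', '-1,-16,31#', '6,-15,34#', '15,-16,39', '14,-7,35', '15,0,33', '15,9,29', '-11,45,0', '-8,50,-0', '-5,56,-2']
```

View pics/g2.png

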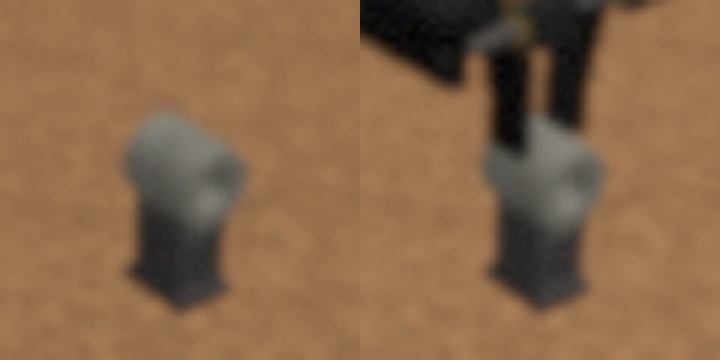

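The tips pinch the cap's top at z≈0.083 though the TCP reads 0.051, so the fingertips seem ~30 mm higher than reported. I'll open and measure the tips directly.

Call:
step_arm --pt "0 0 0" --pt "0 0 0" --pt "0 0 0" --pt "0 0 0" --pt "0 0 0" --turn '[0,0,0,0,0]' --grip 0

```text
time: 5.45
ee_pos: [0.4693, 0.1199, 0.05]
eef_rot: [0.946, 0.323, -0.0, 0.0]
ft_force: [0.5, 0.8, 0.5]
width: 0.0575
grip_force: 0.0
```

```bash
cat > tips.py <<'E'
from h import *
s=read_state();p=s["ee_pos"];q=s["eef_rot"];th=2*np.arctan2(q[1],q[0])-np.pi/2
print("ee",p.round(4),"yang",np.degrees(th).round(1),s["width"].round(4),s["grip_force"].round(2),s["ft_force"].round(1),"j",s["joint_positions"].round(2))
y=np.array([np.cos(th),np.sin(th)])
for n in("scene","top"):
    c=camera(n);P=cloud(c).reshape(-1,3);dk=c["image"].reshape(-1,3).sum(-1)<150
    d=P[:,:2]-p[:2];W=d@y;U=d@[y[1],-y[0]];m=(abs(U)<.03)&(abs(W)<.075)&(P[:,2]<p[2]+.14)&(P[:,2]>.02)&dk
    for sg in(1,-1):
        k=m&(W*sg>0)
        for lo in np.arange(.04,.17,.01):
            e=k&(P[:,2]>=lo)&(P[:,2]<lo+.01)
            if e.sum()>2: print(n,sg,round(lo,2),e.sum(),"W",np.percentile(W[e],[5,95]).round(3),"U",np.percentile(U[e],[5,95]).round(3))
E
python3 tips.py
```

```text
Traceback (most recent call last):
  File "tips.py", line 3, in <module>
    print("ee",p.round(4),"yang",np.degrees(th).round(1),s["width"].round(4),s["grip_force"].round(2),s["ft_force"].round(1),"j",s["joint_positions"].round(2))
                                                         ^^^^^^^^^^^^^^^^
AttributeError: 'float' object has no attribute 'round'
```

Call:
step_arm --pt "0 0 0" --pt "0 0 0" --pt "0 0 0" --pt "0 0 0" --turn '[0,0,0,0]'

```text
time: 5.85
ee_pos: [0.4693, 0.1201, 0.0502]
eef_rot: [0.946, 0.323, 0.0, 0.0]
ft_force: [1.5, 0.5, -0.1]
width: 0.0848
grip_force: 0.0
```

```bash
sed -i 's/s\["width"\].round(4),s\["grip_force"\].round(2)/s["width"],s["grip_force"]/' tips.py; python3 tips.py
```

```text
ee [0.4693 0.1201 0.0502] yang -52.3 0.08481046167535071 0.0 [ 1.5  0.5 -0.1] j [ 0.38  0.25 -0.79  1.95  0.21  1.02 -1.42]
scene 1 0.04 13 W [0.014 0.017] U [-0.021 -0.003]
scene 1 0.08 5 W [0.051 0.052] U [-0.011  0.002]
scene 1 0.09 17 W [0.048 0.053] U [-0.011  0.004]
scene 1 0.1 13 W [0.05  0.054] U [-0.011  0.002]
scene 1 0.11 18 W [0.051 0.057] U [-0.011  0.003]
scene 1 0.12 13 W [0.05  0.059] U [-0.01 -0.  ]
scene 1 0.13 4 W [0.053 0.056] U [-0.012 -0.01 ]
scene -1 0.08 5 W [-0.047 -0.04 ] U [-0.009  0.   ]
scene -1 0.09 17 W [-0.046 -0.039] U [-0.011  0.002]
scene -1 0.1 18 W [-0.045 -0.04 ] U [-0.009  0.002]
scene -1 0.11 17 W [-0.046 -0.04 ] U [-0.012  0.003]
scene -1 0.12 27 W [-0.051 -0.04 ] U [-0.01   0.005]
scene -1 0.13 17 W [-0.051 -0.043] U [-0.011  0.003]
scene -1 0.14 6 W [-0.05  -0.045] U [-0.011  0.007]
scene -1 0.15 14 W [-0.047 -0.044] U [-0.007  0.008]
scene -1 0.16 18 W [-0.048 -0.045] U [-0.019  0.003]
```

Tips are at true z ≈ 0.083 versus 0.050 reported: the height reading is ~33 mm low here (x, y agree). So descend another ~35 mm and grip.

Call:
step_arm --pt "-0.1 0 -0.5" --pt "0 0 -0.5" --pt "0 0 -0.4" --pt "0 0 0" --pt "0 0 0" --turn '[0,0,0,0,0]'

```text
time: 6.45
ee_pos: [0.4665, 0.1202, 0.0148]
eef_rot: [0.946, 0.323, -0.0, -0.0]
ft_force: [-0.5, 0.2, -0.7]
width: 0.0874
grip_force: 0.0
```

Call:
step_arm --pt "0 0 0" --pt "0 0 0" --pt "0 0 0" --pt "0 0 0" --pt "0 0 0" --pt "0 0 0" --pt "0 0 0" --pt "0 0 0" --turn '[0,0,0,0,0,0,0,0]' --grip 1 --newtons 25

```text
time: 7.25
ee_pos: [0.4665, 0.1206, 0.0153]
eef_rot: [0.946, 0.323, -0.0, -0.0]
ft_force: [-3.6, 2.3, 3.5]
width: 0.0413
grip_force: 25.6
```

Call:
step_arm --pt "0 0 0.4" --pt "0 0 0.6" --pt "0 0 1" --pt "0 0 1" --pt "0 0 1" --pt "0.257 -0.383 0" --pt "0.257 -0.383 0" --pt "0.257 -0.383 0" --pt "0.257 -0.383 0" --pt "0.257 -0.383 0" --pt "0.257 -0.383 0" --pt "0.257 -0.383 0" --turn '[0,0,0,0,0,0.934,0.934,0.934,0.934,0.934,0.934,0.934]'

```text
time: 8.45
ee_pos: [0.5122, 0.0524, 0.1163]
eef_rot: [0.749, 0.662, 0.0, 0.0]
ft_force: [0.8, -0.4, -3.1]
width: 0.0415
grip_force: 25.6
```

Call:
step_arm --pt "0.257 -0.383 0" --pt "0.257 -0.383 0" --pt "0.257 -0.383 0" --pt "0.257 -0.383 0" --pt "0.257 -0.383 0" --pt "0.257 -0.383 0" --pt "0.257 -0.383 0" --pt "0.257 -0.383 0" --pt "0.257 -0.383 0" --pt "0.257 -0.383 0" --pt "0.257 -0.383 0" --pt "0.257 -0.383 0" --turn '[0.934,0.934,0.934,0.934,0.934,0.934,0.934,0.934,0.934,0.934,0.934,0.934]'

```text
time: 9.65
ee_pos: [0.5892, -0.0629, 0.1163]
eef_rot: [0.174, 0.985, -0.0, 0.0]
ft_force: [-0.4, 0.3, -3.2]
width: 0.0415
grip_force: 25.6
```

Call:
step_arm --pt "0.257 -0.383 0" --pt "0.257 -0.383 0" --pt "0.257 -0.383 0" --pt "0.257 -0.383 0" --pt "0.257 -0.383 0" --pt "0 0 0" --pt "0 0 0" --turn '[0.934,0.934,0.934,0.934,0.934,0,0]'

```text
time: 10.35
ee_pos: [0.6208, -0.1097, 0.1157]
eef_rot: [-0.101, 0.995, 0.0, 0.0]
ft_force: [-0.5, 0.5, -3.4]
width: 0.0413
grip_force: 25.6
```

```bash
cat > look.py <<'E'
from h import *
import sys
s=read_state();p=s["ee_pos"];q=s["eef_rot"];th=2*np.arctan2(q[1],q[0])-np.pi/2
print("t",s["time"],"ee",p.round(4),"yang",np.degrees(th).round(2),s["width"],s["grip_force"],s["ft_force"].round(1),"j",s["joint_positions"].round(2))
y=np.array([np.cos(th),np.sin(th)]);ax=np.array([y[1],-y[0]]) # ax: hole/dimple axis
for n in("scene","top"):
    c=camera(n);P=cloud(c).reshape(-1,3);I=c["image"].reshape(-1,3).astype(int);g=(I.min(1)>55)&(np.ptp(I,axis=1)<40)
    d=P[:,:2]-p[:2];W=d@y;U=d@ax;zc=p[2]+.052
    m=g&(abs(U)<.06)&(abs(W)<.03)&(abs(P[:,2]-zc)<.045)
    e=P[m];print(n,m.sum(),"U",np.percentile(U[m],[3,97]).round(4),"W",np.percentile(W[m],[3,97]).round(4),"z",np.percentile(e[:,2],[3,97]).round(4))
    np.savez(n+"_look.npz",U=U[m],W=W[m],z=e[:,2])
    if len(sys.argv)>1:
        K=c["mtx"];v=c["view"]@np.r_[p[:2],zc,1];u0=int(K[0,2]+K[0,0]*v[0]/-v[2]);v0=int(K[1,2]-K[1,1]*v[1]/-v[2]);r=40
        im=c["image"][max(0,v0-r):v0+r,max(0,u0-r):u0+r];globals()[n]=cv2.resize(im,(400,400),interpolation=cv2.INTER_CUBIC);print("crop",u0-r,v0-r)
if len(sys.argv)>1: cv2.imwrite(f"pics/{sys.argv[1]}.png",np.hstack([scene,top])[:,:,::-1])
E
python3 look.py; python3 tips.py | grep -v ee
```

```text
t 10.35 ee [ 0.6208 -0.1097  0.1157] yang 101.6 0.0412503634802129 25.634676041322564 [-0.5  0.5 -3.4] j [ 0.83  0.61 -1.03  1.5   0.53  1.33  1.53]
scene 385 U [-0.0256  0.0151] W [-0.0198  0.0196] z [0.1503 0.1864]
top 63 U [-0.0322  0.0062] W [-0.0123  0.0159] z [0.1555 0.1874]
scene 1 0.15 6 W [0.023 0.025] U [0.009 0.012]
scene 1 0.16 9 W [0.024 0.026] U [0.009 0.013]
scene -1 0.15 3 W [-0.026 -0.025] U [0.01  0.012]
scene -1 0.16 8 W [-0.027 -0.024] U [0.008 0.012]
```

Call:
step_arm --pt "0 0 -0.8" --pt "0 0 -1" --pt "0 0 -1" --pt "0 0 -0.6" --pt "0 0 -0.27" --pt "0 0 0" --pt "0 0 0" --pt "0 0 0" --turn '[0,0,0,0,0,0,0,0]'

```text
time: 11.35
ee_pos: [0.6218, -0.1097, 0.0247]
eef_rot: [-0.103, 0.995, -0.0, 0.001]
ft_force: [-0.4, -0.7, -3.2]
width: 0.0416
grip_force: 25.6
```

```bash
python3 look.py pin1
```

```text
t 11.35 ee [ 0.6218 -0.1097  0.0247] yang 101.81 0.0415857790766654 25.63761678872197 [-0.4 -0.7 -3.2] j [ 0.8   0.7  -0.97  1.58  0.61  1.19  1.48]
scene 341 U [-0.0261  0.015 ] W [-0.0193  0.0195] z [0.0608 0.0959]
crop 166 157
top 48 U [-0.0475  0.0047] W [-0.0104  0.0161] z [0.065  0.0963]
crop 259 141
```

View pics/pin1.png

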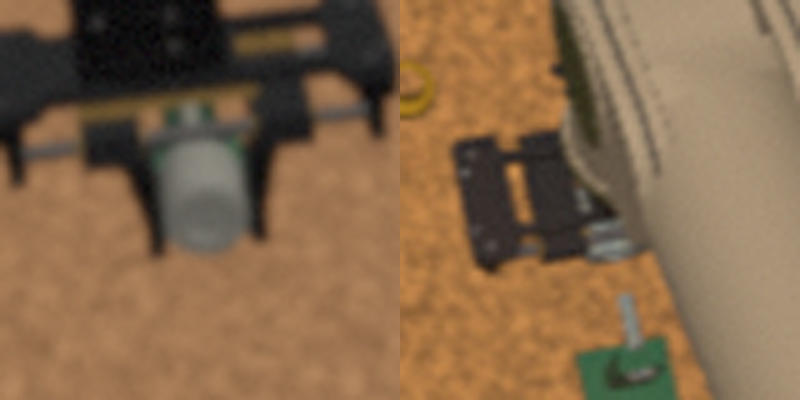

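Scene half: dimple/cap end in the fingers at (205,190) lined up with the post at (190,115); top half: hole end of cap at (612,245), pin from (635,345) to tip (627,295). Compare the lateral offset numerically.

Run:
```python
from h import *
s=read_state();p=s["ee_pos"];q=s["eef_rot"];th=2*np.arctan2(q[1],q[0])-np.pi/2;y=np.array([np.cos(th),np.sin(th)]);ax=np.array([y[1],-y[0]])
R=[]
for k in range(4):
    c=camera("top");P=cloud(c).reshape(-1,3);I=c["image"].reshape(-1,3).astype(int)
    d=P[:,:2]-p[:2];R.append(np.c_[d@ax,d@y,P[:,2],I.sum(1),np.ptp(I,axis=1)])
R=np.vstack(R)
m=(R[:,0]<-.03)&(R[:,0]>-.1)&(abs(R[:,1])<.03)&(R[:,2]>.068)&(R[:,2]<.085)
for lo in np.arange(-.1,-.03,.006):
    e=R[m&(R[:,0]>lo)&(R[:,0]<lo+.006)]
    if len(e): print("pin",lo.round(3),len(e),np.percentile(e[:,1],[5,50,95]).round(4),e[:,2].mean().round(4))
m=(R[:,0]<-.012)&(R[:,0]>-.034)&(abs(R[:,1])<.03)&(R[:,2]>.06)&(R[:,2]<.105)
print("cap",m.sum(),np.percentile(R[m,0],[1,99]).round(4),np.percentile(R[m,1],[2,98]).round(4))
# circle fit of the cap cross section W,z
from scipy.optimize import least_squares
e=R[m];o=least_squares(lambda v:np.hypot(e[:,1]-v[0],e[:,2]-v[1])-.021,[0,.075],loss="soft_l1",f_scale=.002).x;print("axis W,z",o.round(4))
```

```text
pin -0.1 47 [-0.0125  0.0057  0.0149] 0.0823
pin -0.094 35 [-0.0115  0.0006  0.0111] 0.0817
pin -0.088 26 [-0.0039  0.0004  0.005 ] 0.0788
pin -0.082 29 [-0.0044  0.0013  0.0046] 0.0784
pin -0.076 23 [-0.0036 -0.      0.0032] 0.0779
pin -0.07 24 [-0.0041  0.0014  0.0045] 0.0778
pin -0.064 24 [-0.0033  0.0007  0.0039] 0.078
pin -0.058 2 [0.0025 0.0026 0.0026] 0.0747
pin -0.034 37 [-0.0191  0.0011  0.0188] 0.0754
cap 190 [-0.033  -0.0133] [-0.0169  0.0187]
axis W,z [-0.0018  0.0744]
```

Call:
step_arm --pt "-0.274 -0.0575 0" --pt "-0.274 -0.0575 0" --pt "-0.274 -0.0575 0" --pt "-0.2 -0.042 0" --pt "-0.2 -0.042 0" --pt "-0.15 -0.031 0" --pt "0 0 0" --pt "0 0 0" --turn '[0,0,0,0,0,0,0,0]'

```text
time: 12.45
ee_pos: [0.5868, -0.117, 0.0235]
eef_rot: [-0.103, 0.995, 0.0, 0.0]
ft_force: [0.3, -1.0, -3.2]
width: 0.0413
grip_force: 25.6
```

No push after 36 mm (a 4 mm dimple would have touched): it is the deep hole. Go on gently.

Call:
step_arm --pt "-0.08 -0.017 0" --pt "-0.08 -0.017 0" --pt "-0.08 -0.017 0" --pt "-0.08 -0.017 0" --pt "0 0 0" --pt "0 0 0" --turn '[0,0,0,0,0,0]'

```text
time: 13.05
ee_pos: [0.5787, -0.1187, 0.0235]
eef_rot: [-0.103, 0.995, -0.0, 0.0]
ft_force: [-0.2, 0.2, -2.6]
width: 0.0416
grip_force: 25.6
```

Call:
step_arm --pt "-0.06 -0.013 0" --pt "-0.06 -0.013 0" --pt "0 0 0" --pt "0 0 0" --turn '[0,0,0,0]'

```text
time: 13.45
ee_pos: [0.5757, -0.1193, 0.0234]
eef_rot: [-0.103, 0.995, 0.0, -0.0]
ft_force: [0.2, 0.4, -2.7]
width: 0.0412
grip_force: 25.6
```

Call:
step_arm --pt "-0.06 -0.013 0" --pt "-0.06 -0.013 0" --pt "0 0 0" --pt "0 0 0" --turn '[0,0,0,0]'

```text
time: 13.85
ee_pos: [0.5727, -0.12, 0.0234]
eef_rot: [-0.103, 0.995, 0.0, 0.0]
ft_force: [0.4, -0.0, -3.8]
width: 0.0417
grip_force: 25.6
```

Call:
step_arm --pt "-0.06 -0.013 0" --pt "-0.06 -0.013 0" --pt "0 0 0" --pt "0 0 0" --turn '[0,0,0,0]'

```text
time: 14.25
ee_pos: [0.57, -0.1205, 0.0235]
eef_rot: [-0.103, 0.995, 0.0, 0.0]
ft_force: [3.2, 0.2, -4.8]
width: 0.041
grip_force: 25.6
```

Contact at ~26 mm depth (3.2 N): pin at the bottom of the deep hole. Draw off, lift, and carry to the V-block's far end, hole towards the block; its edge will be used to tip the cap up in the grip.

Call:
step_arm --pt "0 0 0" --pt "0.2 0.042 0" --pt "0.4 0.083 0" --pt "0.6 0.125 0" --pt "0.6 0.125 0" --pt "0.6 0.125 0" --pt "0 0 0.5" --pt "0 0 0.9" --pt "0 0 0.9" --pt "0 0 0" --pt "0 0 0" --turn '[0,0,0,0,0,0,0,0,0,0,0]'

```text
time: 15.35
ee_pos: [0.6297, -0.1083, 0.081]
eef_rot: [-0.103, 0.995, -0.0, 0.0]
ft_force: [-0.2, -0.6, -4.2]
width: 0.0415
grip_force: 25.6
```

Call:
step_arm --pt "-0.417 0.855 0" --pt "-0.417 0.855 0" --pt "-0.417 0.855 0" --pt "-0.417 0.855 0" --pt "-0.417 0.855 0" --pt "-0.417 0.855 0" --pt "-0.417 0.855 0" --pt "-0.417 0.855 0" --pt "-0.417 0.855 0" --pt "-0.417 0.855 0" --pt "-0.417 0.855 0" --pt "-0.417 0.855 0" --turn '[0.314,0.314,0.314,0.314,0.314,0.314,0.314,0.314,0.314,0.314,0.314,0.314]'

```text
time: 16.55
ee_pos: [0.5037, 0.1502, 0.081]
eef_rot: [-0.325, 0.946, 0.0, 0.0]
ft_force: [-0.3, -0.5, -3.5]
width: 0.0412
grip_force: 25.6
```

Call:
step_arm --pt "0 0 0" --pt "0 0 0" --turn '[0,0]'

```text
time: 16.75
ee_pos: [0.5043, 0.1494, 0.081]
eef_rot: [-0.324, 0.946, -0.0, 0.0]
ft_force: [0.6, -0.4, -3.8]
width: 0.0415
grip_force: 25.6
```

```bash
python3 look.py
```

```text
t 16.75 ee [0.5043 0.1494 0.081 ] yang 127.85 0.04151091297150493 25.64839598720937 [ 0.6 -0.4 -3.8] j [ 0.64  0.5  -1.24  1.81  0.51  1.2   1.47]
scene 183 U [-0.0073  0.0146] W [-0.0217  0.0243] z [0.1163 0.1524]Traceback (most recent call last):
  File "look.py", line 10, in <module>
    e=P[m];print(n,m.sum(),"U",np.percentile(U[m],[3,97]).round(4),"W",np.percentile(W[m],[3,97]).round(4),"z",np.percentile(e[:,2],[3,97]).round(4))
                               ~~~~~~~~~~~~~^^^^^^^^^^^^^
    return _quantile_unchecked(
        a, q, axis, out, overwrite_input, method, keepdims, weights)
    return _ureduce(a,
                    func=_quantile_ureduce_func,
    ...<5 lines>...
                    overwrite_input=overwrite_input,
                    method=method)
    r = func(a, **kwargs)
    result = _quantile(arr,
                       quantiles=q,
    ...<2 lines>...
                       out=out,
                       weights=wgt)
    slices_having_nans = np.isnan(arr[-1, ...])
                                  ~~~^^^^^^^^^
IndexError: index -1 is out of bounds for axis 0 with size 0
```

Call:
step_arm --pt "-0.05 -0.037 -0.8" --pt "0 0 -0.9" --pt "0 0 -0.54" --pt "0 0 -0.2" --pt "0 0 0" --pt "0 0 0" --turn '[0,0,0,0,0,0]'

```text
time: 17.45
ee_pos: [0.5039, 0.1478, 0.0207]
eef_rot: [-0.323, 0.946, 0.0, 0.0]
ft_force: [-0.4, 0.3, -3.2]
width: 0.0417
grip_force: 25.6
```

Call:
step_arm --pt "0 0 0" --pt "0 0 -0.1" --pt "0 0 -0.1" --pt "0 0 -0.1" --pt "0 0 -0.1" --pt "0 0 0" --turn '[0,0,0,0,0,0]' --newtons 10

```text
time: 18.05
ee_pos: [0.5042, 0.1492, 0.0106]
eef_rot: [-0.324, 0.946, 0.001, 0.001]
ft_force: [1.2, 5.2, 3.2]
width: 0.0416
grip_force: 10.1
```

Call:
step_arm --pt "0 0 -0.1" --pt "0 0 -0.1" --pt "0 0 -0.1" --pt "0 0 0" --turn '[0,0,0,0]'

```text
time: 18.45
ee_pos: [0.5044, 0.1495, 0.0031]
eef_rot: [-0.324, 0.946, 0.001, 0.002]
ft_force: [3.7, 6.2, 1.6]
width: 0.0416
grip_force: 10.0
```

Run:
```python
from h import *
s=read_state();print(s["ee_pos"].round(4),s["ft_force"].round(1),s["torque"].round(2))
c=camera("scene");i=c["image"][120:200,260:340];cv2.imwrite("pics/tip1.png",cv2.resize(i,(480,480),interpolation=cv2.INTER_CUBIC)[:,:,::-1])
```

```text
[0.5044 0.1495 0.0031] [3.7 6.2 1.6] [ 1.44 -0.63 -0.06]
```

View pics/tip1.png

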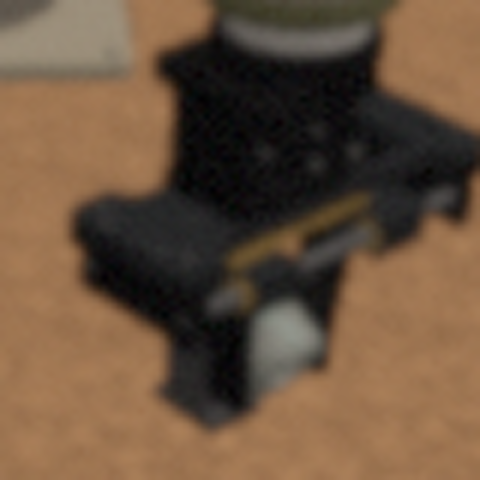

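Picture: cap's dimple face seen at (285,345) between the fingers, starting to face down; forces are small. Continue.

Call:
step_arm --pt "0 0 -0.11" --pt "0 0 -0.11" --pt "0 0 -0.11" --pt "0 0 0" --turn '[0,0,0,0]'

```text
time: 18.9
ee_pos: [0.5038, 0.1488, -0.0058]
eef_rot: [-0.324, 0.946, 0.001, 0.001]
ft_force: [2.5, 4.6, -0.2]
width: 0.0419
grip_force: 10.0
```

```bash
cat > tilt.py <<'E'
from h import *
s=read_state();p=s["ee_pos"];q=s["eef_rot"];th=2*np.arctan2(q[1],q[0])-np.pi/2
y=np.array([np.cos(th),np.sin(th)]);ax=np.array([y[1],-y[0]])
print(s["time"],p.round(4),s["ft_force"].round(1),s["width"])
E_=[]
for k in range(3):
    c=camera("scene");P=cloud(c).reshape(-1,3);I=c["image"].reshape(-1,3).astype(int);d=P[:,:2]-p[:2];U=d@ax;W=d@y;z=P[:,2]-(p[2]+.0505)
    m=(abs(W)<.017)&(abs(U)<.05)&(abs(z)<.045)&(I.sum(1)>190)&(np.ptp(I,axis=1)<40);E_.append(np.c_[U,W,z][m])
E_=np.vstack(E_);print(len(E_))
# profile: for each height, U of central strip (pivot frame)
for lo in np.arange(-.035,.04,.005):
    e=E_[(E_[:,2]>=lo)&(E_[:,2]<lo+.005)&(abs(E_[:,1])<.014)]
    if len(e)>3: print((lo+.0025).round(4),len(e),np.percentile(e[:,0],[10,50,90]).round(4))
E
python3 tilt.py
```

```text
18.9 [ 0.5038  0.1488 -0.0058] [ 2.5  4.6 -0.2] 0.04192604432609912
301
0.0025 28 [0.0209 0.0236 0.0263]
0.0075 56 [0.0167 0.0213 0.0243]
0.0125 56 [0.0115 0.0164 0.0209]
0.0175 57 [0.0076 0.0119 0.0154]
0.0225 40 [0.0056 0.0085 0.0111]
0.0275 4 [0.0074 0.0077 0.0091]
```

Side line fit: cap tipped ≈53° already, hole up. Continue down, then inwards.

Call:
step_arm --pt "0 0 -0.11" --pt "0 0 -0.11" --pt "0 0 -0.08" --pt "-0.05 -0.037 0" --pt "-0.05 -0.037 0" --pt "0 0 0" --turn '[0,0,0,0,0,0]'

```text
time: 19.65
ee_pos: [0.5022, 0.1472, -0.0128]
eef_rot: [-0.324, 0.946, 0.001, 0.002]
ft_force: [6.5, 7.8, -0.6]
width: 0.0419
grip_force: 10.0
```

```bash
python3 tilt.py
```

```text
19.65 [ 0.5022  0.1472 -0.0128] [ 6.5  7.8 -0.6] 0.041892346166520746
340
-0.0025 23 [0.0216 0.0245 0.0271]
0.0025 40 [0.0213 0.0241 0.0262]
0.0075 50 [0.0174 0.0209 0.0237]
0.0125 43 [0.0144 0.0181 0.0214]
0.0175 42 [0.0121 0.0159 0.0176]
0.0225 42 [0.0096 0.0134 0.0161]
0.0275 33 [0.0089 0.0111 0.013 ]
0.0325 8 [0.0066 0.0078 0.0112]
```

Call:
step_arm --pt "-0.05 -0.037 0" --pt "-0.05 -0.037 0" --pt "0 0 0" --pt "0 0 0" --turn '[0,0,0,0]'

```text
time: 20.2
ee_pos: [0.4998, 0.1454, -0.0128]
eef_rot: [-0.324, 0.946, 0.001, 0.002]
ft_force: [6.2, 7.2, -0.7]
width: 0.0415
grip_force: 10.0
```

```bash
python3 tilt.py
```

```text
20.2 [ 0.4998  0.1454 -0.0128] [ 6.2  7.2 -0.7] 0.04145218439296246
372
-0.0025 25 [0.0228 0.027  0.0295]
0.0025 47 [0.023  0.0259 0.0288]
0.0075 45 [0.0193 0.0231 0.0259]
0.0125 41 [0.0167 0.0203 0.0227]
0.0175 40 [0.0161 0.0186 0.0208]
0.0225 41 [0.0125 0.0159 0.018 ]
0.0275 36 [0.0112 0.0137 0.0164]
0.0325 26 [0.006  0.0122 0.0149]
```

≈65° and starting to slip in the pads; the rest goes on the bench: move clear of the block, lower till the cap's rim presses on the bench, let it stand, and regrip.

Call:
step_arm --pt "0.32 0.245 0" --pt "0.32 0.245 0" --pt "0.32 0.245 0" --pt "0.2 0.15 0" --pt "0 0 -0.2" --pt "0 0 -0.2" --pt "0 0 -0.1" --pt "0 0 0" --turn '[0,0,0,0,0,0,0,0]'

```text
time: 21.15
ee_pos: [0.5268, 0.1655, -0.0265]
eef_rot: [-0.323, 0.946, -0.0, -0.001]
ft_force: [-0.1, -0.9, -3.0]
width: 0.0417
grip_force: 10.0
```

Call:
step_arm --pt "0 0 -0.06" --pt "0 0 -0.06" --pt "0 0 -0.04" --pt "0 0 0" --turn '[0,0,0,0]'

```text
time: 21.55
ee_pos: [0.5276, 0.1659, -0.0295]
eef_rot: [-0.323, 0.946, -0.0, 0.0]
ft_force: [-0.0, -0.5, 1.2]
width: 0.0414
grip_force: 10.0
```

```bash
python3 tilt.py
```

```text
21.55 [ 0.5276  0.1659 -0.0295] [-0.  -0.5  1.2] 0.041391754815879644
341
-0.0025 31 [0.0231 0.0265 0.0286]
0.0025 37 [0.0232 0.0259 0.0282]
0.0075 44 [0.0203 0.0234 0.0258]
0.0125 41 [0.0169 0.0206 0.0227]
0.0175 43 [0.0143 0.0182 0.0209]
0.0225 39 [0.0135 0.0161 0.0186]
0.0275 32 [0.0111 0.0146 0.016 ]
0.0325 10 [0.0102 0.0115 0.0152]
```

Call:
step_arm --pt "0 0 0" --pt "0 0 -0.04" --pt "0 0 -0.02" --pt "0 0 0" --pt "0 0 0" --turn '[0,0,0,0,0]' --newtons 3

```text
time: 22.2
ee_pos: [0.528, 0.1664, -0.0304]
eef_rot: [-0.323, 0.946, -0.0, 0.001]
ft_force: [-1.7, -1.6, 11.3]
width: 0.0418
grip_force: 7.2
```

```bash
python3 tilt.py
```

```text
22.2 [ 0.528   0.1664 -0.0304] [-1.7 -1.6 11.3] 0.04179333871473835
357
-0.0025 36 [0.0242 0.0273 0.0285]
0.0025 35 [0.0229 0.0256 0.0274]
0.0075 42 [0.0195 0.0232 0.0255]
0.0125 39 [0.0189 0.0213 0.0238]
0.0175 41 [0.0149 0.0188 0.021 ]
0.0225 42 [0.0137 0.0163 0.0199]
0.0275 39 [0.013  0.0152 0.017 ]
0.0325 15 [0.0069 0.012  0.0144]
```

Call:
step_arm --pt "0 0 0.05" --pt "0 0 0" --pt "0 0 0" --pt "0 0 0" --turn '[0,0,0,0]' --grip 0.4

```text
time: 22.75
ee_pos: [0.5272, 0.1659, -0.0303]
eef_rot: [-0.323, 0.946, 0.0, -0.0]
ft_force: [0.5, -1.1, 0.3]
width: 0.0522
grip_force: 0.0
```

Call:
step_arm --pt "0 0 0" --pt "0 0 0" --pt "0 0 0" --pt "0 0 0" --pt "0 0 0" --turn '[0,0,0,0,0]' --grip 0.2

```text
time: 23.25
ee_pos: [0.5274, 0.166, -0.0301]
eef_rot: [-0.323, 0.946, 0.0, -0.0]
ft_force: [-0.4, 0.0, -0.1]
width: 0.0691
grip_force: 0.0
```

```bash
python3 tilt.py
```

```text
23.25 [ 0.5274  0.166  -0.0301] [-0.4  0.  -0.1] 0.0690635685050587
572
-0.0175 15 [0.0337 0.0382 0.0394]
-0.0125 33 [0.0344 0.0379 0.04  ]
-0.0075 18 [0.0368 0.0383 0.0405]
-0.0025 38 [0.0345 0.0382 0.0398]
0.0025 36 [0.0341 0.038  0.0396]
0.0075 33 [0.0116 0.0369 0.0393]
0.0125 54 [0.0098 0.0334 0.0398]
0.0175 64 [0.0094 0.0318 0.0393]
0.0225 171 [0.0071 0.0253 0.0372]
```

Run:
```python
from h import *
s=read_state();p=s["ee_pos"];q=s["eef_rot"];th=2*np.arctan2(q[1],q[0])-np.pi/2
y=np.array([np.cos(th),np.sin(th)]);ax=np.array([y[1],-y[0]])
c=camera("scene");P=cloud(c).reshape(-1,3);I=c["image"].reshape(-1,3).astype(int)
m=(P[:,2]>.039)&(P[:,2]<.05)&(np.hypot(*(P[:,:2]-p[:2]-.018*ax).T)<.03)&(I.sum(1)>190)&(np.ptp(I,axis=1)<40)
d=P[m,:2]-p[:2];print(m.sum(),"U",np.percentile(d@ax,[3,97]),"W",np.percentile(d@y,[3,97]),cv2.minEnclosingCircle((d@np.c_[ax,y]*1000).astype(np.float32)))
cv2.imwrite("pics/up.png",cv2.resize(c["image"][130:210,260:340],(480,480),interpolation=cv2.INTER_CUBIC)[:,:,::-1])
```

```text
94 U [0.00497735 0.0388269 ] W [-0.01998425  0.01785487] ((19.650611877441406, 0.30828049778938293), 21.754878997802734)
```

View pics/up.png

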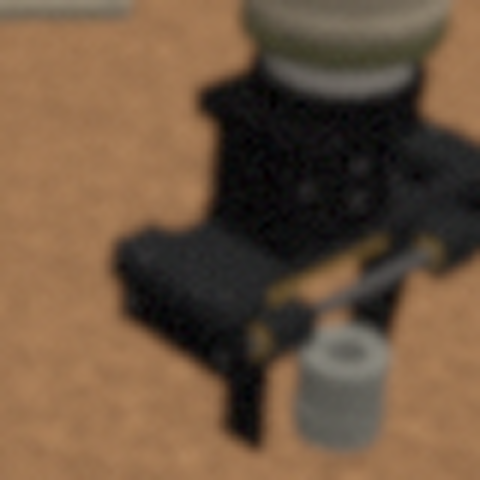

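Picture: the cap stands upright on the bench, deep hole up at (348,348), about 19 mm ahead of the fingers. Slide over it, grip and lift.

Call:
step_arm --pt "0.2 0.155 0" --pt "0.2 0.155 0" --pt "0.2 0.15 0" --pt "0 0 0" --pt "0 0 0" --turn '[0,0,0,0,0]'

```text
time: 23.95
ee_pos: [0.5423, 0.1778, -0.0302]
eef_rot: [-0.324, 0.946, 0.0, -0.0]
ft_force: [-0.2, 0.4, 0.1]
width: 0.0693
grip_force: 0.0
```

Call:
step_arm --pt "0 0 0" --pt "0 0 0" --pt "0 0 0" --pt "0 0 0" --pt "0 0 0" --pt "0 0 0" --pt "0 0 0" --pt "0 0 0" --turn '[0,0,0,0,0,0,0,0]' --grip 1 --newtons 25

```text
time: 24.75
ee_pos: [0.5422, 0.1775, -0.0301]
eef_rot: [-0.323, 0.946, 0.0, -0.0]
ft_force: [-1.6, 0.6, 1.5]
width: 0.042
grip_force: 25.0
```

Call:
step_arm --pt "0 0 0.3" --pt "0 0 0.6" --pt "0 0 0.9" --pt "0 0 0.9" --pt "0 0 0.9" --pt "0 0 0.9" --pt "0 0 0.6" --pt "0 0 0.3" --pt "0 0 0" --pt "0 0 0" --pt "0 0 0" --pt "0 0 0" --turn '[0,0,0,0,0,0,0,0,0,0,0,0]'

```text
time: 25.95
ee_pos: [0.542, 0.1773, 0.1041]
eef_rot: [-0.323, 0.946, 0.0, -0.001]
ft_force: [-0.5, 0.0, -2.6]
width: 0.0416
grip_force: 25.0
```

```bash
python3 tilt.py
```

```text
25.95 [0.542  0.1773 0.1041] [-0.5  0.  -2.6] 0.04164115481327864
515
-0.0175 18 [0.0179 0.0203 0.0219]
-0.0125 35 [0.0167 0.0202 0.0213]
-0.0075 32 [0.018  0.0197 0.0214]
-0.0025 36 [0.017  0.0199 0.0212]
0.0025 36 [0.018  0.0199 0.0213]
0.0075 32 [0.017  0.0199 0.0212]
0.0125 52 [-0.007   0.0189  0.0212]
0.0175 68 [-0.0063  0.0172  0.0209]
0.0225 102 [0.0031 0.0149 0.0199]
```

The cap is held vertical (its side profile is constant at ~20 mm), its middle ≈ 0.155 m up, gripped at 25 N and still.

```bash
python3 -c "from bench import *; print(close_job())"
```

```text
the job is handed in; nothing more can be done
None
```

The job is handed in. The pin touched the bottom of the deep hole at about 3 N. I then tipped the cap upright on the V-block edge and the bench, regripped it, and it is held hole-up with its middle about 155 mm above the bench.

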